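Dispense one enclosure foot and slide it to the yellow ring

TASK

Press the red plunger of the dispenser fully down once and let it rise again, so that a single orange foot comes out of its mouth. Then, pushing it gently along the bench with the fingers, without picking it up or flipping it, slide that foot until it lies wholly inside the yellow ring. Leave the other feet in the dispenser and do not disturb the things around it.

Things in the scene. Friction and masses are not known exactly. Their poses are not given: they have to be found in the camera images.
- dispenser: Feet dispenser, fixed. Origin: on the bench under the centre of its magazine; x points from the mouth back to the plunger, y left, z up. Clear square magazine, 41 x 41 mm outside, 42 mm high, open top, centred on the origin; mouth: slot 35 mm wide, 14 mm high at bench level in the face at x = -20.5 mm. Behind it an aluminium housing, 50 mm wide and high, from x = 21 to 110 mm.
- magazine (a point): Centre of the magazine at bench level (the dispenser origin). Pressing the plunger drives a blade that pushes the lowest foot out along the dispenser -x at twice the plunger speed, to lie flat on the bench with its centre about 49 mm from this point. On release a spring draws the blade back and the next foot drops down.
- plunger (a joint): Travel of the red plunger in m: 0 = up (rest), 0.025 = fully down, at a hard stop. Spring return: about 3 N to start, 7 N fully down, plus about 30 N per m/s of speed. Under 0.02 the foot is not fully out.
- plunger_top (a point): Centre of the top of the red plunger knob, 36 mm across, 75 mm behind the magazine centre; 88 mm above the bench at rest, moves straight down 25 mm.
- foot_a: The lowest foot in the magazine, the one that is dispensed: solid orange hard-plastic disc with a small dark dot on top, 32 mm across, 10 mm thick, about 18 g. Origin: centre of its underside. It slides on the bench without rolling away.
- foot_b: The second foot, alike, on top of foot_a; drops to the bottom after the press and must stay in the magazine.
- foot_c: The third foot, alike, on top of foot_b; must stay in the magazine.
- spot_yellow: Yellow ring painted flat on the bench, 76 mm inside and 88 mm outside diameter; origin at its centre. It lies to the left or the right in front of the dispenser. The target.
- spot_white: White ring of the same size on the other side; not the target.
- bottle: Amber glass bottle with white cap, 44 mm wide, 105 mm high. Origin at the centre of its underside. Loose; leave alone.
- screwdriver: Screwdriver lying down, 170 mm long. Loose; leave alone.
- jar: Small closed jar, 50 mm wide, 55 mm high. Origin at the centre of its underside. Loose; leave alone.
- mouse: Black computer mouse on its orange pad, 105 x 60 x 30 mm. Origin at the centre of its underside. Loose; leave alone.
- scanner: Black hand-held code scanner lying down, about 190 mm long, 45 mm high. Loose; leave alone.
- board: Green circuit board, 160 x 130 mm, 10 mm high over its chips. Origin at the centre of its underside. Loose; leave alone.
- screw_tray: Open blue tray, 80 x 120 mm, 22 mm high. Origin at the centre of its underside. Loose; leave alone.
Things that resemble listed ones, but are neither listed nor needed, are in the scene too. Leave any green or turquoise look-alike of the dispenser alone.

How it is judged:
On the way, in this order (a step that is already met when the one before it is completed fails the run):
1. the plunger is pressed fully down and the lowest foot is out in front of the mouth (value of joint plunger above 0.021 m and x of foot_a in the frame of dispenser below -0.038 m), for 0.05 s.
2. the plunger has risen again, the foot lies in front of the dispenser (value of joint plunger below 0.004 m and x of foot_a in the frame of dispenser below -0.03 m), for 0.1 s.
3. the foot has been slid wholly inside the yellow ring (horizontal distance between foot_a and spot_yellow below 0.024 m), for 0.2 s.
At the end, for the whole second after the job is handed in: foot_a lies flat and still on the bench, its centre within 24 mm of the centre of the yellow ring; the plunger is up (under 4 mm) and the other two feet are still in the magazine (within 10 mm of its axis) (horizontal distance between foot_a and spot_yellow below 0.024 m and height (world z) of foot_a below 0.004 m and angle between foot_a's own z axis and vertical below 0.15 rad and linear speed of foot_a below 0.02 m/s and value of joint plunger below 0.004 m and horizontal distance between each of foot_b, foot_c and magazine below 0.01 m); the robot touches nothing.
It fails at once if the foot is lifted off the bench (over 18 mm) (height (world z) of foot_a above 0.018 m).
It fails at once if the foot is tipped over (over 45 degrees) (angle between foot_a's own z axis and vertical above 0.8 rad).
It fails at once if the foot is struck or flicked (over 0.7 m/s) (linear speed of foot_a above 0.7 m/s).
It fails at once if a second foot comes out, or is lifted (horizontal distance between any of foot_b, foot_c and magazine above 0.015 m or height (world z) of foot_b above 0.018 m or height (world z) of foot_c above 0.028 m).
It fails at once if something standing around is moved by more than 20 mm (distance of any of bottle, screwdriver, jar, mouse, scanner, board, screw_tray from where it was at the start of the episode above 0.02 m).
It also fails if it takes over 58 s, if anything falls off the work surface, if the arm or the gripper's body presses on something with over 40 N, if the wrist force passes 120 N, or if a joint passes its speed limit or range.

ROBOT

A 7-joint arm with a two-finger parallel gripper is mounted at the origin on the work surface. World frame = base frame: x ahead of the robot, y to its left, z up, the work surface at z = 0. Lengths are in m, angles in rad, forces in N, time in s.
With the tool pointing down it reaches from about 0.4 to 0.9 m from the base axis. Payload 5.5 kg.
Tool frame: the origin (TCP) lies at the very end of the fingers, on their centre line; the grasp point (between the pads) lies 19 mm behind it; y points along the fingers, z is the direction in which the jaws open and shut, and the axes are right-handed (so a half turn about y gives the same grasp; the last joint's range is limited). The gripper opens to 85 mm and grips with 20 to 120 N. Pads are 22 mm wide; open, the fingers measure 114 mm over their backs; the gripper's body (76 mm by 85 mm) begins 54 mm behind the grasp point. The pads swing forward as they close: fully open they stand 13 mm farther back than shut.
Start: joints at [1.457, 0.501, -0.427, 1.55, 0.221, 1.138, -0.21], TCP at [0.239, -0.604, 0.231] pointing down, gripper open.
Joint ranges: [-2.88, 2.88], [-0.31, 2.03], [-1.54, 1.56], [0.2, 2.42], [-1.41, 4.55], [0.19, 2.02], [-2.57, 2.57]. Speed limits (rad/s): [2.57, 2.57, 3.14, 3.14, 3.14, 3.14, 3.14].

INTERFACE

Orientations are given as a unit quaternion [w, x, y, z].
In Python, from plant import * gives the robot as it stands.
- The arm moves only by the tool move_arm, never from a script. Its argument "plan" is a list of rows, each a list of 6 numbers: the shift along the tool's x, y, z each as a share of 150 mm, from -1 to 1, then the turn, a rotation vector about the tool's x, y, z each as a share of 45 degrees, from -1 to 1. In form: [[x, y, z, ax, ay, az], ...]. A call has 1 to 20 rows; each row shifts and turns the pose as measured when the row begins, along the tool's axes as they then stand; what a row does not reach is not made up. A row lasts 1/8 s, in which the tool goes at most 62.5 mm and 10.7 degrees, less where a joint would pass 70% of its speed; a pose out of reach is approached as far as the arm can. A call with a number of a shift or a turn outside -1 to 1 is refused whole. A call with a gripper value outside its range is refused whole. "grip" is the closure, from -1 (fully open) to 1 (shut), set as the call begins (left out, the last holds). The fingers move at their own pace and stop on an object; "grip_force" is the grip in N (left out, the last holds). Time passes only in rows, so rows that do not move let the fingers close. It gives the time, the measured TCP pose, the force and the opening at its end, in the units of the state.
- get_obs(): the state, without advancing time (a new reading comes with each control period).
- camera(name): name is "scene" or "top"; returns the picture (384x512x3 uint8, red, green, blue); there is no depth.
- camera_info(name): a dict with "camera_matrix" (3x3 intrinsics, pixels), "k1" (the pictures are not rectified: a ray, as slopes to the right and down, at radius r is drawn at 1 + k1 r^2 times it, then the intrinsics apply), "rvec" (rotation vector, rad) and "tvec" (3), from world to camera coordinates, as OpenCV has them. Camera axes: x right, y down, z forward; pixel columns grow to the right and rows downward; lengths in m; the calibration is good to about 2 mm. A picture is of the moment at which its call begins. camera_info takes no time and is no camera call.
- job_done(): hands the job in, once; it reports no verdict.
The state is a dict: "time": time; "joints": joint angles; "dq": joint speeds; "tau": joint torques, N m; "tcp_pos": TCP position; "eef_rot": TCP orientation; "wrist_force": force on the tool from outside, world axes, zero at the start; "wrist_torque": the same for the moment, N m; "finger_gap": finger opening in m.
Only numpy, scipy, OpenCV 4.12 (cv2) and the standard library are available. Lean on these libraries where they do the work, as an engineer would, in place of code of your own. Each camera call takes 0.05 s, during which the arm holds its last target. There are 200 camera calls.

## Working session

There is one attempt and no reset: what is moved stays moved. The work goes in short steps, Python scripts to look and compute and a tool call to move; the robot and the scene stay as the last step left them, time stands still between calls to the robot, and variables do not carry over. Pictures are saved under pics/ and viewed, about 8 in all and at most 12, crops included, and the job is handed in when it is done.

Besides the shell and the picture viewer there is one more tool, called after "Request:" by a JSON object that holds its "api" and its "payload". move_arm: Moves the arm, as the interface text tells. Shift numbers are shares of 150 mm and turn numbers shares of 45 degrees, none past 1 either way. Its arguments: {"type":"object","properties":{"plan":{"type":"array"},"grip":{"type":"number"},"grip_force":{"type":"number"}},"required":["plan"]}

```bash
ls; mkdir -p pics; cat > h.py <<'E'
from plant import *
import numpy as np, cv2
from scipy.spatial.transform import Rotation as R
def cam(n):
    i=camera_info(n); return np.array(i["camera_matrix"]),i["k1"],R.from_rotvec(np.ravel(i["rvec"])).as_matrix(),np.ravel(i["tvec"])
def ray(n,u,v,z):
    K,k,Rm,t=cam(n); d=np.array([k,0,0,0],float)
    s=cv2.undistortPoints(np.array([[[u,v]]],float),K,d)[0,0]
    o=-Rm.T@t; w=Rm.T@np.array([s[0],s[1],1]); return (o+w*(z-o[2])/w[2])[:3]
def proj(n,p):
    K,k,Rm,t=cam(n); return cv2.projectPoints(np.array(p,float).reshape(-1,3),Rm,t,K,np.array([k,0,0,0],float))[0][:,0]
def shot(n,f,box=None,s=1):
    im=camera(n)[:,:,::-1]
    cv2.imwrite('pics/full_'+f,im)
    if box: im=im[box[1]:box[3],box[0]:box[2]]
    cv2.imwrite('pics/'+f,cv2.resize(im,None,fx=s,fy=s,interpolation=cv2.INTER_CUBIC))
def axes():
    o=get_obs(); return np.array(o['tcp_pos']),R.from_quat(np.roll(o['eef_rot'],-1)).as_matrix()
E
python3 - <<'E'
from h import *
shot('scene','s0.png',None,1.5); shot('top','t0.png',None,1.5)
o=get_obs(); print(o); print(axes()[1].round(3))
for n in('scene','top'): print(camera_info(n))
E
```

```text
pics
{'time': 0.1, 'joints': array([ 1.45721036,  0.50177329, -0.42681462,  1.55137436,  0.22081898,
        1.13833512, -0.21030353]), 'dq': array([-2.71983635e-05, -1.42276033e-03,  1.20893904e-04, -1.13647400e-03,
        1.46553305e-05,  1.40653472e-03,  1.10196982e-03]), 'tau': array([-1.11445854e-02, -5.70809984e+01, -5.83920255e+00, -2.81747442e+01,
        1.04160688e-02,  5.60536937e-03, -1.62405769e-05]), 'tcp_pos': array([ 0.2388771 , -0.60381085,  0.23033966]), 'eef_rot': array([ 0.13234323, -0.13255635,  0.69522909, -0.69395288]), 'wrist_force': array([ 0.03486022, -0.21873604, -0.80245616]), 'wrist_torque': array([ 0.01338737,  0.01910764, -0.0206666 ]), 'finger_gap': 0.08533145286228891}
[[-0.93  -0.001  0.368]
 [-0.368  0.002 -0.93 ]
 [-0.    -1.    -0.002]]
{'camera_matrix': array([[421.13911933,   0.        , 252.60215519],
       [  0.        , 421.13911933, 186.97229916],
       [  0.        ,   0.        ,   1.        ]]), 'k1': -0.08955089572214553, 'rvec': array([ 1.77058236,  1.69192502, -0.70530623]), 'tvec': array([ 2.38531980e-04, -2.37333632e-01,  1.63680183e+00])}
{'camera_matrix': array([[434.85531571,   0.        , 253.24112213],
       [  0.        , 434.85531571, 190.7492975 ],
       [  0.        ,   0.        ,   1.        ]]), 'k1': -0.0710258768693733, 'rvec': array([ 2.19890482, -2.0218129 ,  0.20474812]), 'tvec': array([-0.05366323,  0.47081879,  1.25295261])}
```

View pics/s0.png

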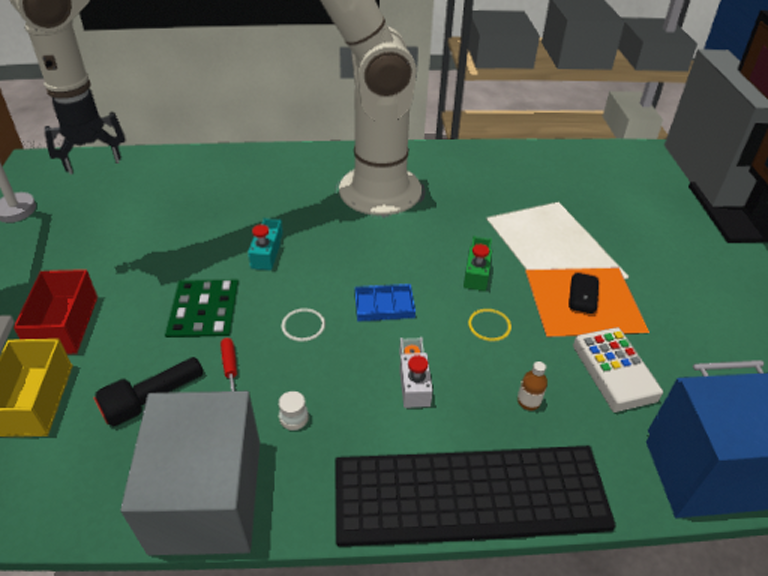

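View pics/t0.png

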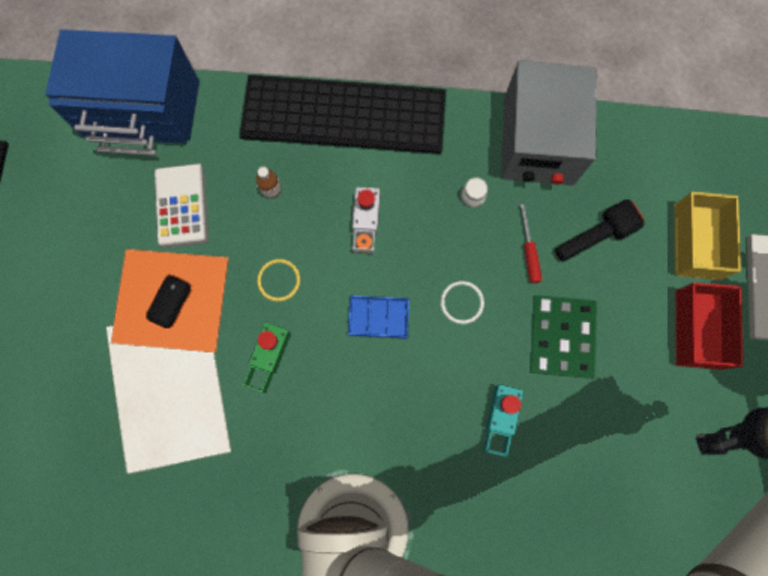

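The scene and top pictures show three candidates, given as 1.5x top-picture pixels:
- aluminium dispenser with an orange foot at (365,220)
- green look-alike at (267,357)
- turquoise look-alike at (505,420)

By the description the aluminium one is the target. The yellow ring is at (279,280), the white ring at (462,302), and the blue tray sits in front of the mouth at (378,317).

```bash
python3 - <<'E'
from h import *
a=cv2.imread('pics/full_t0.png')[110:240,160:290]; b=cv2.imread('pics/full_s0.png')[215:285,250:370]
a=cv2.resize(a,(590,590),interpolation=2); cv2.imwrite('pics/c0.png',a)
im=cv2.imread('pics/full_t0.png'); hsv=cv2.cvtColor(im,cv2.COLOR_BGR2HSV)
m=cv2.inRange(hsv,(20,100,120),(32,255,255)); m[:, :160]=0;m[:,210:]=0;m[:165]=0;m[215:]=0
p=cv2.findNonZero(m); e=cv2.fitEllipse(p); r=cv2.boundingRect(p);print(e,r); (x,y),_=cv2.minEnclosingCircle(p); print('yellow',ray('top',x,y,0))
m=cv2.inRange(hsv,(0,150,90),(6,255,255));m2=cv2.inRange(hsv,(174,150,90),(180,255,255));m|=m2; k=np.zeros_like(m);k[120:145,230:260]=255
p=cv2.findNonZero(m&k);(x,y),rr=cv2.minEnclosingCircle(p);print('knob',x,y,rr,ray('top',x,y,.088))
E
```

```text
((185.37127685546875, 186.25074768066406), (25.78423500061035, 26.529083251953125), 53.085575103759766) (172, 173, 28, 28)
yellow [0.47944351 0.19819749 0.        ]
knob 243.5 132.0 5.4084272384643555 [0.64114404 0.02920733 0.088     ]
```

View pics/c0.png

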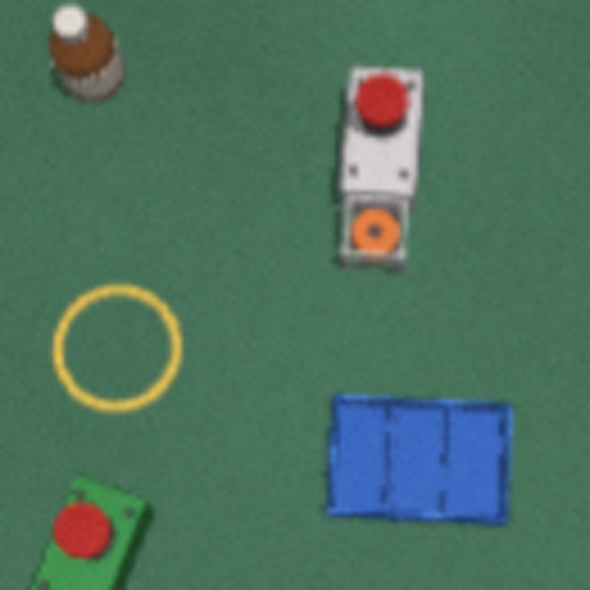

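```bash
python3 - <<'E'
from h import *
f=lambda c,z,s='': print(s,c,ray('top',160+c[0]/4.538,110+c[1]/4.538,z).round(4))
f((382,99),.088,'knob');f((375,231),.03,'foot')
for c in [(351,68),(423,70),(340,190),(413,195)]: f(c,.05,'housing')
f((343,262),.03,'mag');f((405,265),.03,'mag')
f((118,348),0,'ring')
for c in [(335,396),(512,404),(328,516),(508,523)]: f(c,.022,'tray')
for c in [(80,478),(150,500)]: f(c,.05,'green')
f((85,85),0.02,'bottle')
E
```

```text
knob (382, 99) [0.6419 0.0272 0.088 ]
foot (375, 231) [0.5678 0.0266 0.03  ]
housing (351, 68) [0.6754 0.0521 0.05  ]
housing (423, 70) [0.678  0.0032 0.05  ]
housing (340, 190) [0.5888 0.0516 0.05  ]
housing (413, 195) [0.5894 0.0025 0.05  ]
mag (343, 262) [0.5444 0.0462 0.03  ]
mag (405, 265) [0.5459 0.0043 0.03  ]
ring (118, 348) [0.4786 0.1964 0.    ]
tray (335, 396) [0.4537 0.0436 0.022 ]
tray (512, 404) [ 0.4583 -0.0751  0.022 ]
tray (328, 516) [0.3728 0.0407 0.022 ]
tray (508, 523) [ 0.3782 -0.0784  0.022 ]
green (80, 478) [0.3805 0.2025 0.05  ]
green (150, 500) [0.37   0.1554 0.05  ]
bottle (85, 85) [0.6587 0.2376 0.02  ]
```

Request:
{"api": "move_arm", "payload": {"plan": [[0, 0, 0, 0, -0.225, 0], [0, 0, 0, 0, -0.225, 0], [0, 0, 0, 0, -0.225, 0], [0, 0, 0, 0, -0.225, 0], [0, 0, 0, 0, -0.225, 0], [0, 0, 0, 0, -0.225, 0], [0, 0, 0, 0, -0.225, 0], [0, 0, 0, 0, -0.225, 0]], "grip": 1, "grip_force": 20}}

```text
time: 1.1
tcp_pos: [0.2372, -0.6009, 0.2254]
eef_rot: [0.564, -0.56, 0.433, -0.426]
wrist_force: [0.0, 0.3, -0.1]
finger_gap: 0.0001
```

```bash
cat >> h.py <<'E'
def go(t,yaw=None):
    p,M=axes(); o=get_obs()
    print('t',round(o['time'],2),'tcp',p.round(4),'F',np.round(o['wrist_force'],1),'gap',round(o['finger_gap'],4),'jaw yaw',np.degrees(np.arctan2(M[1,2],M[0,2])).round(1),'down',M[:,1].round(3))
    print('shares to target',(M.T@(np.array(t)-p)/.15).round(3))
E
python3 -c "
from h import *
go((.642,.027,.2))"
```

```text
t 1.1 tcp [ 0.2372 -0.6009  0.2254] F [ 0.   0.3 -0.1] gap 0.0001 jaw yaw 15.2 down [-0.004  0.01  -1.   ]
shares to target [-3.328  0.199  3.704]
```

Request:
{"api": "move_arm", "payload": {"plan": [[-0.24, 0, 0.265, 0, 0, 0], [-0.24, 0, 0.265, 0, 0, 0], [-0.24, 0, 0.265, 0, 0, 0], [-0.24, 0, 0.265, 0, 0, 0], [-0.24, 0, 0.265, 0, 0, 0], [-0.24, 0, 0.265, 0, 0, 0], [-0.24, 0, 0.265, 0, 0, 0], [-0.24, 0, 0.265, 0, 0, 0], [-0.24, 0, 0.265, 0, 0, 0], [-0.24, 0, 0.265, 0, 0, 0], [-0.24, 0, 0.265, 0, 0, 0], [-0.24, 0, 0.265, 0, 0, 0], [0, 0, 0, 0, 0, 0]]}}

```text
time: 2.72
tcp_pos: [0.5908, -0.0432, 0.2248]
eef_rot: [0.563, -0.558, 0.436, -0.425]
wrist_force: [-0.7, -0.4, -0.5]
finger_gap: 0.0002
```

```bash
python3 -c "
from h import *
go((.642,.027,.15))"
```

```text
t 2.73 tcp [ 0.5908 -0.0432  0.2248] F [-0.7 -0.4 -0.5] gap 0.0002 jaw yaw 15.0 down [-0.008  0.015 -1.   ]
shares to target [-0.355  0.503  0.453]
```

Request:
{"api": "move_arm", "payload": {"plan": [[-0.18, 0.1, 0.22, 0, 0, 0], [-0.18, 0.25, 0.22, 0, 0, 0], [0, 0.3, 0, 0, 0, 0], [0, 0, 0, 0, 0, 0]]}}

```text
time: 3.22
tcp_pos: [0.6405, 0.0242, 0.124]
eef_rot: [0.561, -0.559, 0.437, -0.427]
wrist_force: [-0.6, -1.0, 0.1]
finger_gap: -0.0002
```

```bash
python3 -c "
from h import *
go((.642,.027,.0625))
shot('scene','s1.png',(230,150,340,290),4)"
```

```text
t 3.23 tcp [0.6405 0.0242 0.124 ] F [-0.6 -1.   0.1] gap -0.0002 jaw yaw 14.7 down [-0.01   0.012 -1.   ]
shares to target [-0.009  0.41   0.017]
```

View pics/s1.png

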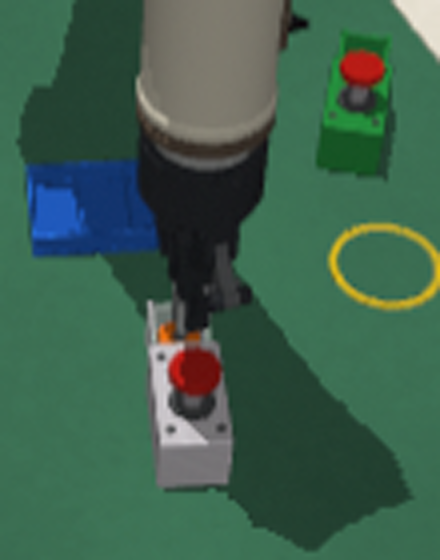

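Closed fingertips are centred over the red knob: tip at crop (197,330), knob at (195,368). Pressing slowly.

Request:
{"api": "move_arm", "payload": {"plan": [[-0.01, 0.11, 0.02, 0, 0, 0], [0, 0.1, 0, 0, 0, 0], [0, 0.04, 0, 0, 0, 0], [0, 0.04, 0, 0, 0, 0], [0, 0.04, 0, 0, 0, 0], [0, 0.04, 0, 0, 0, 0]]}}

```text
time: 4.03
tcp_pos: [0.6482, 0.0256, 0.0757]
eef_rot: [0.562, -0.555, 0.435, -0.431]
wrist_force: [-3.6, -0.5, 7.0]
finger_gap: -0.0
```

```bash
python3 -c "
from h import *
go((.642,.027,.0625))"
```

```text
t 4.03 tcp [0.6482 0.0256 0.0757] F [-3.6 -0.5  7. ] gap -0.0 jaw yaw 14.4 down [ 0.002  0.011 -1.   ]
shares to target [-0.018  0.088 -0.038]
```

Request:
{"api": "move_arm", "payload": {"plan": [[0, 0.05, -0.015, 0, 0, 0], [0, 0.05, -0.015, 0, 0, 0], [0, 0.05, -0.015, 0, 0, 0], [0, 0.04, -0.01, 0, 0, 0]]}}

```text
time: 4.53
tcp_pos: [0.6489, 0.0256, 0.0627]
eef_rot: [0.565, -0.552, 0.429, -0.437]
wrist_force: [-17.1, -3.4, 42.8]
finger_gap: -0.0001
```

```bash
python3 -c "
from h import *
go((.642,.027,.0625))"
```

```text
t 4.53 tcp [0.6489 0.0256 0.0627] F [-17.1  -3.4  42.8] gap -0.0001 jaw yaw 14.4 down [ 0.02   0.007 -1.   ]
shares to target [-0.02   0.001 -0.043]
```

Request:
{"api": "move_arm", "payload": {"plan": [[0, 0.005, 0, 0, 0, 0], [0, -0.04, 0, 0, 0, 0], [0, -0.08, 0, 0, 0, 0], [0, -0.1, 0, 0, 0, 0], [0, -0.2, 0, 0, 0, 0], [0, -0.3, 0, 0, 0, 0], [0, -0.2, 0, 0, 0, 0]]}}

```text
time: 5.4
tcp_pos: [0.6452, 0.0246, 0.2071]
eef_rot: [0.565, -0.553, 0.429, -0.437]
wrist_force: [0.6, 0.4, 0.6]
finger_gap: -0.0003
```

```bash
python3 -c "
from h import *
go((.518,.0265,.12))
shot('top','t2.png',(160,110,290,240),4.538)
shot('scene','s2.png',(230,180,340,290),5)"
```

```text
t 5.4 tcp [0.6452 0.0246 0.2071] F [0.6 0.4 0.6] gap -0.0003 jaw yaw 14.4 down [ 0.018  0.006 -1.   ]
shares to target [-0.222  0.565 -0.829]
```

View pics/s2.png

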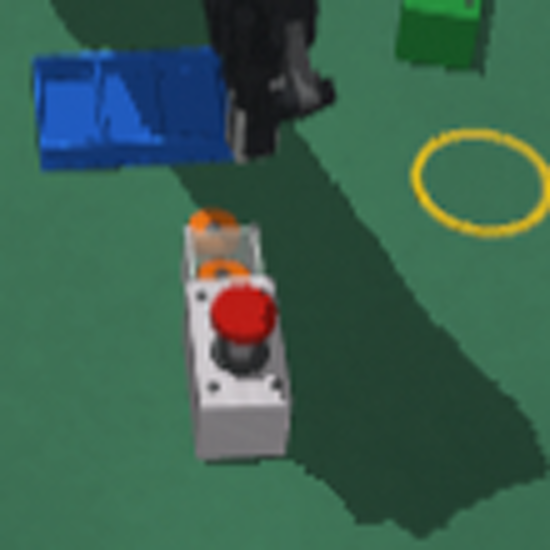

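View pics/t2.png

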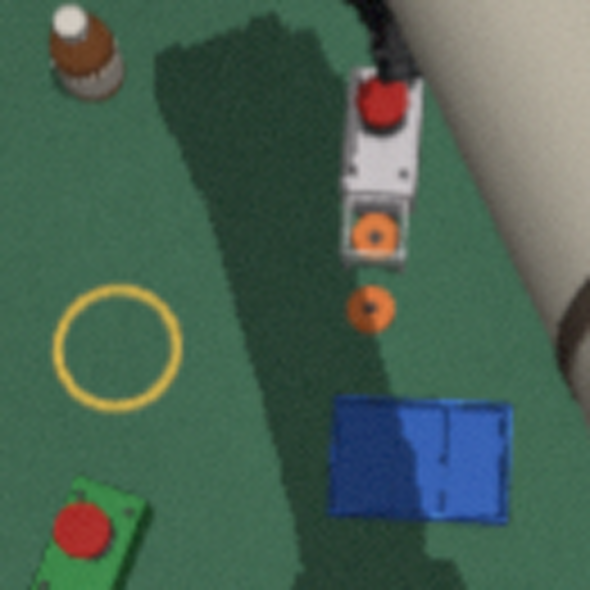

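The foot is out at top crop (371,309), the plunger is up, and the next foot is in the magazine at (375,236). The ring centre is at (118,348).

```bash
python3 - <<'E'
from h import *
f=ray('top',160+371/4.538,110+309/4.538,.01); r=np.array([.479,.1973,0])
d=(r-f)[:2];L=np.linalg.norm(d);d/=L
print(f.round(4),L,d,'jaw yaw wanted',np.degrees(np.arctan2(-d[0],d[1])))
s=f[:2]-.045*d; print('start',s); go((*s,.1))
E
```

```text
[0.5182 0.0254 0.01  ] 0.17632391684166554 [-0.2221565   0.97501102] jaw yaw wanted 12.835726433400856
start [ 0.52816855 -0.01849326]
t 5.5 tcp [0.647  0.025  0.2092] F [-0.1 -0.2  0. ] gap -0.0 jaw yaw 14.4 down [ 0.023  0.006 -1.   ]
shares to target [ 0.084  0.707 -0.856]
```

Request:
{"api": "move_arm", "payload": {"plan": [[0.03, 0.0, -0.3, 0, 0.07, 0], [0.03, 0.0, -0.3, 0, 0.07, 0], [0.03, 0.2, -0.2, 0, 0, 0], [0, 0.3, 0, 0, 0, 0], [0, 0, 0, 0, 0, 0]], "grip": 0.765}}

```text
time: 6.12
tcp_pos: [0.53, -0.0137, 0.1291]
eef_rot: [0.54, -0.526, 0.46, -0.469]
wrist_force: [-0.9, 1.0, 0.5]
finger_gap: 0.0099
```

```bash
python3 -c "
from h import *
go((.522,-.030,.005))"
```

```text
t 6.12 tcp [ 0.53   -0.0137  0.1291] F [-0.9  1.   0.5] gap 0.0099 jaw yaw 7.8 down [ 0.023  0.006 -1.   ]
shares to target [ 0.103  0.825 -0.087]
```

Request:
{"api": "move_arm", "payload": {"plan": [[0.1, 0.1, -0.085, -0.03, 0, 0], [0.02, 0.25, 0, 0, 0, 0], [0, 0.2, 0, 0, 0, 0], [0, 0.1, 0, 0, 0, 0], [0, 0, 0, 0, 0, 0]]}}

```text
time: 6.75
tcp_pos: [0.524, -0.0377, 0.0318]
eef_rot: [0.533, -0.532, 0.465, -0.466]
wrist_force: [0.1, -0.0, 1.0]
finger_gap: 0.0099
```

```bash
python3 -c "
from h import *
go((.522,-.030,.005))"
```

```text
t 6.75 tcp [ 0.524  -0.0377  0.0318] F [ 0.1 -0.   1. ] gap 0.0099 jaw yaw 7.7 down [ 0.003  0.    -1.   ]
shares to target [-0.053  0.178 -0.007]
```

Request:
{"api": "move_arm", "payload": {"plan": [[0, 0.1, 0, 0, 0, 0], [0, 0.05, 0, 0, 0, 0], [0, 0.02, 0, 0, 0, 0], [0, 0, 0, 0, 0, 0]]}}

```text
time: 7.25
tcp_pos: [0.5263, -0.0379, 0.0069]
eef_rot: [0.534, -0.531, 0.463, -0.467]
wrist_force: [0.4, 0.4, 0.3]
finger_gap: 0.0101
```

```bash
python3 -c "
from h import *
go((.52,-.0005,.005))
shot('scene','s3.png',(230,180,340,290),5)"
```

```text
t 7.25 tcp [ 0.5263 -0.0379  0.0069] F [0.4 0.4 0.3] gap 0.0101 jaw yaw 7.7 down [ 0.007 -0.    -1.   ]
shares to target [-0.253  0.013 -0.008]
```

View pics/s3.png

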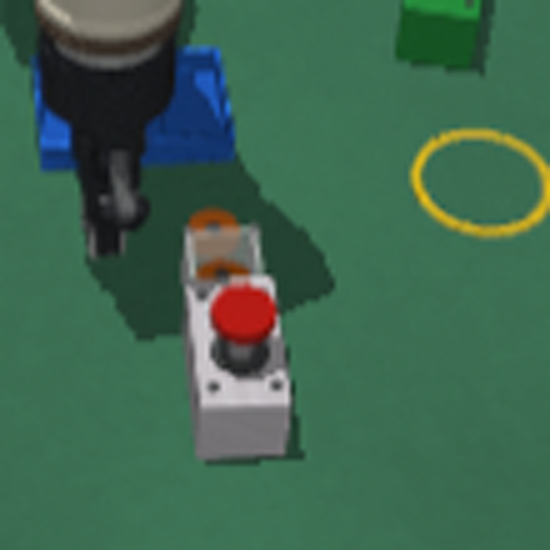

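Request:
{"api": "move_arm", "payload": {"plan": [[-0.06, 0.01, -0.01, 0, 0, 0], [-0.06, 0.005, -0.01, 0, 0, 0], [-0.06, 0, -0.005, 0, 0, 0], [-0.05, 0, 0, 0, 0, 0], [-0.05, 0, 0, 0, 0, 0], [-0.05, 0, 0, 0, 0, 0]]}}

```text
time: 8.05
tcp_pos: [0.5158, 0.0146, 0.0055]
eef_rot: [0.534, -0.531, 0.463, -0.467]
wrist_force: [1.4, -0.0, -0.1]
finger_gap: 0.0098
```

```bash
python3 -c "
from h import *
go((.4845,.1715,.005))"
```

```text
t 8.05 tcp [0.5158 0.0146 0.0055] F [ 1.4 -0.  -0.1] gap 0.0098 jaw yaw 7.7 down [ 0.008 -0.    -1.   ]
shares to target [-1.065e+00  1.000e-03 -6.600e-02]
```

Request:
{"api": "move_arm", "payload": {"plan": [[-0.055, 0, -0.004, 0, 0, 0], [-0.055, 0, -0.004, 0, 0, 0], [-0.055, 0, -0.004, 0, 0, 0], [-0.055, 0, -0.004, 0, 0, 0], [-0.055, 0, -0.004, 0, 0, 0], [-0.055, 0, -0.004, 0, 0, 0], [-0.055, 0, -0.004, 0, 0, 0], [-0.055, 0, -0.004, 0, 0, 0], [-0.055, 0, -0.004, 0, 0, 0]]}}

```text
time: 9.18
tcp_pos: [0.4996, 0.0924, 0.0054]
eef_rot: [0.534, -0.531, 0.463, -0.468]
wrist_force: [0.2, 0.2, 0.4]
finger_gap: 0.0102
```

```bash
python3 -c "
from h import *
go((.4825,.1713,.005))
shot('scene','s4.png',(230,170,350,280),5)"
```

```text
t 9.18 tcp [0.4996 0.0924 0.0054] F [0.2 0.2 0.4] gap 0.0102 jaw yaw 7.7 down [ 0.009 -0.    -1.   ]
shares to target [-0.537  0.001 -0.042]
```

View pics/s4.png

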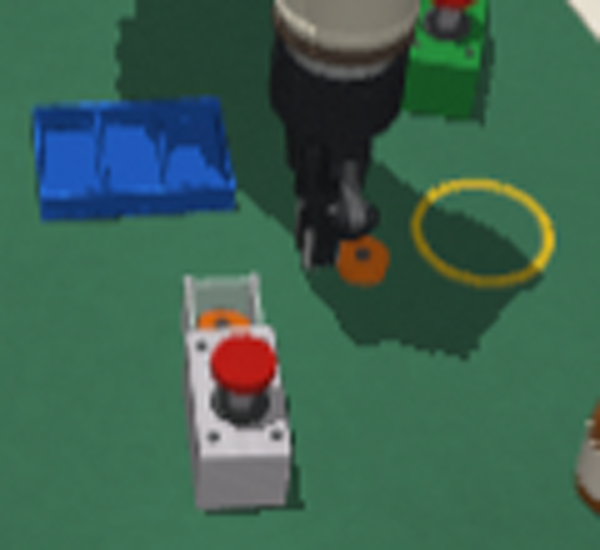

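```bash
python3 - <<'E'
from h import *
f=ray('scene',230+363/5,170+258/5,.01); p,M=axes()
print(f, 'rel in tool mm',(M.T@(f-p)*1000).round(1)); print('ring',ray('scene',230+483/5,170+232/5,0))
E
```

```text
[0.51059396 0.1230959  0.01      ] rel in tool mm [-27.2  -4.4  15.2]
ring [0.48330274 0.20297029 0.        ]
```

The foot at crop (363,260) is about 10 mm off the cradle centre towards +x, so it is sliding off sideways. I'll back off, turn the tool and realign behind it.

Request:
{"api": "move_arm", "payload": {"plan": [[0.12, 0, 0, 0, 0, 0], [0.12, 0, 0, 0, 0, 0], [0, 0, 0, 0, -0.14, 0], [0, 0, 0, 0, -0.14, 0], [0, 0, 0, 0, 0, 0]]}}

```text
time: 9.85
tcp_pos: [0.505, 0.0485, 0.0049]
eef_rot: [0.581, -0.58, 0.401, -0.407]
wrist_force: [0.3, -0.1, 0.1]
finger_gap: 0.0104
```

```bash
cat >> h.py <<'E'
def foot(n,f,box):
    im=camera(n)[:,:,::-1].copy(); cv2.imwrite('pics/full_'+f,im)
    x0,y0,x1,y1=box; c=cv2.cvtColor(im[y0:y1,x0:x1],cv2.COLOR_BGR2HSV)
    m=cv2.inRange(c,(3,140,70),(16,255,255))
    q,l,s,ce=cv2.connectedComponentsWithStats(m)
    for i in range(1,q):
        if s[i,4]>15: print(n,'blob',s[i],(ce[i]+[x0,y0]).round(1),ray(n,*(ce[i]+[x0,y0]),.008).round(4))
E
python3 - <<'E'
from h import *
foot('top','t5.png',(160,150,250,215)); foot('scene','s5.png',(285,200,345,240))
im=cv2.imread('pics/full_t5.png')[110:240,160:290]; cv2.imwrite('pics/t5.png',cv2.resize(im,None,fx=4.538,fy=4.538,interpolation=2))
go((.5,.1,.005))
E
```

```text
top blob [46 26 10 10 77] [210.6 180.3] [0.5037 0.121  0.008 ]
scene blob [13 17 10 10 81] [302.5 221.5] [0.5084 0.1232 0.008 ]
t 9.95 tcp [0.505  0.0491 0.0049] F [0.6 0.2 0.7] gap 0.0098 jaw yaw 20.3 down [ 0.008 -0.003 -1.   ]
shares to target [-0.33  -0.002  0.086]
```

View pics/t5.png

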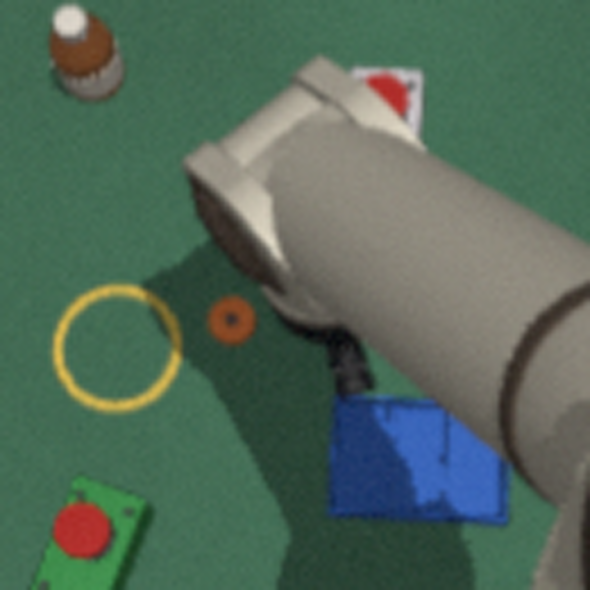

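Request:
{"api": "move_arm", "payload": {"plan": [[-0.085, 0, 0, 0, 0.045, 0], [-0.08, 0, 0, 0, 0, 0], [0, 0, 0.08, 0, 0, 0], [0, 0, 0.08, 0, 0, 0], [0, 0, 0, 0, 0, 0]], "grip": 0.48}}

```text
time: 10.58
tcp_pos: [0.5225, 0.0797, 0.0052]
eef_rot: [0.573, -0.571, 0.413, -0.419]
wrist_force: [-0.3, 0.2, 0.4]
finger_gap: 0.0221
```

```bash
python3 - <<'E'
from h import *
foot('scene','s6.png',(285,200,345,240)); foot('top','t6.png',(160,150,250,215));
p,M=axes(); print('foot rel mm',(M.T@(np.array([.506,.122,.005])-p)*1000).round(1))
go((.479+.0226*.312,.1973-.0226*.95,.005))
E
```

```text
scene blob [15 19  8  8 37] [304.3 223.1] [0.5152 0.1279 0.008 ]
top blob [46 25 10 11 80] [210.7 180.1] [0.5041 0.1209 0.008 ]
foot rel mm [-45.4  -0.4  -1.1]
t 10.68 tcp [0.5211 0.0791 0.0049] F [ 0.9 -1.3  0.3] gap 0.0222 jaw yaw 17.9 down [ 0.008 -0.004 -1.   ]
shares to target [-0.685 -0.005 -0.024]
```

Request:
{"api": "move_arm", "payload": {"plan": [[-0.06, 0, -0.002, 0, 0, 0], [-0.06, 0, -0.002, 0, 0, 0], [-0.05, 0, -0.002, 0, 0, 0], [-0.05, 0, -0.002, 0, 0, 0], [-0.05, 0, -0.002, 0, 0, 0], [-0.05, 0, -0.002, 0, 0, 0], [-0.05, 0, -0.002, 0, 0, 0]]}}

```text
time: 11.55
tcp_pos: [0.4996, 0.1343, 0.0044]
eef_rot: [0.572, -0.572, 0.413, -0.419]
wrist_force: [-0.3, 0.6, 0.2]
finger_gap: 0.0226
```

```bash
python3 - <<'E'
from h import *
foot('top','t7.png',(160,150,250,215)); foot('scene','s7.png',(285,195,345,240))
im=cv2.imread('pics/full_t7.png')[140:220,160:260]; im2=cv2.imread('pics/full_s7.png')[170:250,270:370]
cv2.imwrite('pics/p7.png',cv2.resize(np.hstack([im,im2]),None,fx=4,fy=4,interpolation=2))
go((.479+.0226*.312,.1973-.0226*.95,.005))
E
```

```text
top blob [35 34  7  5 24] [198.2 186.2] [0.4817 0.1574 0.008 ]
scene blob [28 23  6  5 17] [315.5 220.2] [0.5046 0.1638 0.008 ]
t 11.65 tcp [0.4993 0.1352 0.0045] F [-0.2  0.3 -0.1] gap 0.0223 jaw yaw 18.0 down [ 0.007 -0.004 -1.   ]
shares to target [-0.285 -0.005 -0.   ]
```

View pics/p7.png

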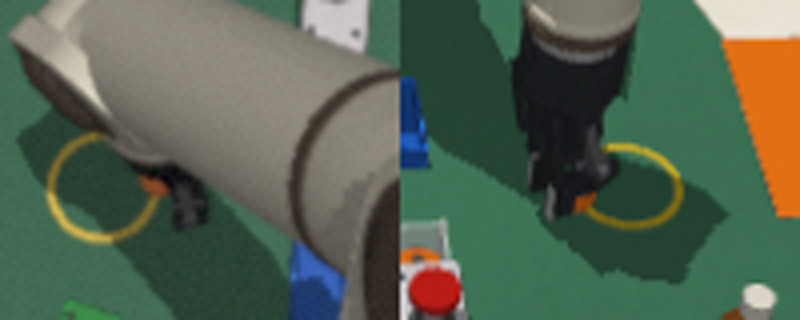

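The foot is cradled between the fingers at the ring's right edge, at (152,186) left panel and (583,202) right panel. Finishing the push, then backing off.

Request:
{"api": "move_arm", "payload": {"plan": [[-0.05, 0, 0, 0, 0, 0], [-0.05, 0, 0, 0, 0, 0], [-0.05, 0, 0, 0, 0, 0], [-0.05, 0, 0, 0, 0, 0], [-0.045, 0, 0, 0, 0, 0], [-0.01, 0, 0, 0, 0, 0], [0.05, 0, 0, 0, 0, 0], [0.1, 0, 0, 0, 0, 0], [0.15, 0, 0, 0, 0, 0], [0.15, 0, 0, 0, 0, 0], [0, -0.15, 0, 0, 0, 0], [0, -0.3, 0, 0, 0, 0], [0, -0.3, 0, 0, 0, 0]]}}

```text
time: 13.28
tcp_pos: [0.5068, 0.0971, 0.1157]
eef_rot: [-0.567, 0.573, -0.417, 0.42]
wrist_force: [0.7, 0.0, -0.1]
finger_gap: 0.0227
```

```bash
python3 - <<'E'
from h import *
go((.48,.2,.2))
foot('top','t8.png',(160,150,250,215)); foot('scene','s8.png',(285,195,345,240))
im=cv2.imread('pics/full_t8.png')[110:240,150:280]; im2=cv2.imread('pics/full_s8.png')[160:290,250:380]
cv2.imwrite('pics/p8.png',cv2.resize(np.hstack([im,im2]),None,fx=3,fy=3,interpolation=2))
E
```

```text
t 13.28 tcp [0.5068 0.0971 0.1157] F [ 0.7  0.  -0.1] gap 0.0227 jaw yaw 17.5 down [-0.002 -0.009 -1.   ]
shares to target [-0.704 -0.568  0.033]
top blob [22 32 10 10 77] [186.5 186.3] [0.4783 0.1937 0.008 ]
scene blob [35 15 10 10 74] [324.6 214.7] [0.4834 0.1955 0.008 ]
```

View pics/p8.png

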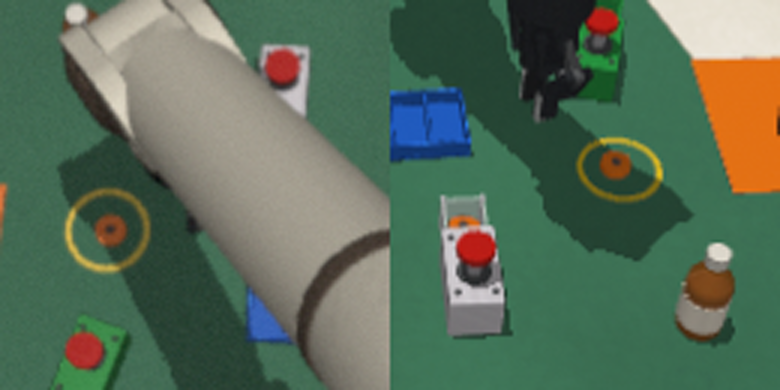

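The foot lies well inside the yellow ring, at (110,230) left panel and (615,165) right panel. The plunger is up, the other feet are in the magazine, and the gripper is clear.

```bash
python3 -c "
from h import *
print(job_done())"
```

```text
the job is handed in; nothing more can be done
None
```

I pressed the red plunger to its hard stop once and let it rise, and one foot came out. I then slid that foot along the bench into the yellow ring and handed the job in at about 13.4 s. The hand-in reports no verdict.

- **Placement:** in the last check both cameras show the foot well inside the ring. The top camera puts it about 4 mm from the ring centre and the scene camera about 7 mm; the limit is 24 mm. The two cameras disagree by about 5 mm in absolute position.
- **Dispenser:** the plunger looks up and an orange foot shows in the magazine. I could not see both remaining feet separately.
- **Surroundings:** the bottle, tray and green look-alike show no visible movement. I did not look at the screwdriver, jar, mouse, scanner or board again after the start, but the fingers never came near them.
- **What went wrong on the way:**
  - The first push let the foot slip about 10 mm sideways off the narrow finger gap. I backed off, opened the gap to 22 mm, realigned and finished the push.
  - At the plunger's hard stop the wrist force was about 43 N upward, pressed with the closed fingertips. That is under the 120 N wrist limit; I took the 40 N limit to apply only to the arm and gripper body.

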